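# Pack the spice grinder's feed tube

### The arm

A 6-joint arm with a two-finger parallel gripper is mounted at the origin on the work surface. World frame = base frame: x ahead of the robot, y to its left, z up, the work surface at z = 0. Lengths are in m, angles in degrees, forces in N, time in s.
With the tool pointing down it reaches from about 0.35 to 0.875 m from the base axis. Payload 15.5 kg.
Tool frame: the origin (TCP) lies between the finger pads; the fingertips stand 14 mm ahead of it and the grasp point (between the pads) lies 5 mm behind it (r.tips_ahead is the distance from the TCP to the fingertips, in m); z points along the fingers, y is the line along which they close (so a half turn about z gives the same grasp; the last joint's range is limited). The gripper opens to 85 mm and grips with 20 to 120 N. Pads are 22 mm wide; open, the fingers measure 114 mm over their backs; the gripper's body (76 mm by 85 mm) begins 54 mm behind the grasp point. The pads swing forward as they close: fully open they stand 13 mm farther back than shut.
Start: joints at [-80.357, 28.281, 77.091, -0, 74.628, -5.472], TCP at [0.163, -0.603, 0.245] pointing down, gripper open.
Joint ranges: [-166.48, 166.48], [-47.26, 123.95], [12.59, 153.08], [-70.14, 250.14], [6.76, 159.57], [-176.63, 176.63]. Speed limits (degrees/s): [108.29, 108.29, 147.25, 172.46, 172.46, 172.46].

### API

Orientations are given as [roll, pitch, yaw] about the fixed x, y, z axes, in that order (R = Rz(yaw) Ry(pitch) Rx(roll)).
In Python, from bench import r, read_camera gives the robot as it stands.
- The arm moves only by the tool move_arm, never from a script. Its argument "motion" is a list that holds one entry, the list of rows, each a list of 7 numbers: the turn, a rotation vector about the tool's x, y, z scaled (see below), then the shift along the tool's x, y, z scaled (see below), then the opening in per cent of the stroke, from 0 (shut) to 100 (fully open). In form: [[[ax, ay, az, x, y, z, gripper], ...]]. A call has 1 to 20 rows; each row is the pose to reach, as a shift and turn from the pose commanded when the call began, along the tool's axes at that moment; what a row does not reach only later rows make up. The controller multiplies each number of a shift by 0.8 m and each number of a turn by 2 rad. A row lasts 1/10 s, in which the tool goes at most 50 mm and 8.59 degrees, less where a joint would pass 70% of its speed; a pose out of reach is approached as far as the arm can. A call with a number of a shift or a turn outside -1 to 1 is refused whole. A call with a gripper value outside its range is refused whole. The fingers move at their own pace and stop on an object; the grip force is fixed at half the most. Time passes only in rows, so rows that repeat a pose let the fingers close. It gives the time, the measured TCP pose, the force, the opening and the grip force at its end, in the units of the state.
- r.get_obs(): the state, without advancing time (a new reading comes with each control period).
- read_camera(name): name is "scene" or "top" or "wrist"; returns a dict with "frame" (420x560x3 uint8, blue, green, red), "range_z" (420x560 float32, m along the optical axis (not along the pixel's ray), 0 where there is no reading), "camera_matrix" (3x3 intrinsics, pixels), "k1" (the pictures are not rectified: a ray, as slopes to the right and down, at radius r is drawn at 1 + k1 r^2 times it, then the intrinsics apply), "cam_to_world" (4x4, takes a point from camera to world coordinates). Camera axes: x right, y up, looking along -z (the intrinsics and any distortion apply to the point x, -y, -z); pixel columns grow to the right and rows downward; lengths in m; the calibration is good to about 2 mm. A picture is of the moment at which its call begins.
- r.job_done(): hands the job in; it is judged then, once.
The state is a dict: "t": time; "joint_pos": joint angles; "joint_velocities": joint speeds; "joint_torque": joint torques, N m; "ee_pos": TCP position; "ee_rot": TCP orientation; "force": force on the tool from outside, world axes, zero at the start; "ft_torque": the same for the moment, N m; "grip_width": finger opening in m; "grip_force": force on a finger pad.
Only numpy, scipy, OpenCV 4.12 (cv2) and the standard library are available. Lean on these libraries where they do the work, as an engineer would, in place of code of your own. Each camera call takes 0.05 s, during which the arm holds its last target. There are 200 camera calls.

### The job

Drop both brown spice tablets into the clear feed tube of the red grinder, one on top of the other, then slowly push them down with the wooden pusher, against the stiff feed ring under them, until they bottom out on the hidden grinding head, and keep pressing there for half a second with about 17 N: at least 13 N, and never over 24 N on the tablets or the grinder. Then let go and leave the pusher standing in the tube on top of the tablets. Do not disturb the bowl, the jar or the spoon.

Things in the scene. Friction and masses are not known exactly. Their poses are not given: they have to be found in the camera images.
- grinder: Low red spice grinder, fixed; base 150 x 120 mm, 60 mm high, steel drawer front on its -x side. Origin: centre of its underside, z up. A clear tube stands on the middle of its top: inside diameter 34 mm, outside 42 mm, from 60 to 150 mm above the worktop, in a steel sleeve up to 88 mm; over its top 8 mm it flares to 44 mm inside and 52 mm outside.
- tube_mouth (a point): Centre of the tube's upper rim, on the tube's axis, 150 mm above the worktop.
- plate (a joint): Orange feed ring in the tube, 31 mm across, 6 mm thick. Value: how far it is pushed down (m); at 0 its upper face is 101 mm above the worktop. Starts at 0 to 0.008, stays where left, slides at 7 N plus 0.15 N per 10 mm/s. The fixed head inside it stops the tablets with that face at 62 to 86 mm (value 0.015 to 0.039), each time elsewhere: feel for it, at 10 mm/s or less.
- tablet_a: Dark brown pressed spice tablet, a rigid upright cylinder 30 mm in diameter and 20 mm high with slightly bevelled rims, 20 g. Lies flat on the round board. Origin: centre of its underside.
- tablet_b: The second tablet, the same as tablet_a. Either may go in first. Origin: centre of its underside.
- tablet_a_center (a point): Middle of tablet_a, 10 mm above its underside.
- tablet_b_center (a point): Middle of tablet_b, 10 mm above its underside.
- pusher: Pale wooden pusher, a round rod 120 mm long, 100 g: foot 30 mm in diameter over the lowest 14 mm, above 20 mm a handle 24 mm in diameter. Starts upright in the stand. Origin: centre of its lower end, z along the rod to its top.
- pusher_foot (a point): Centre of the pusher's lower end.
- pusher_top (a point): Centre of the pusher's upper end, 120 mm from its foot.
- stand: Dark wooden block, fixed, 80 x 80 x 30 mm, with a round hole 33 mm wide and 20 mm deep in the middle of its top, in which the pusher stands (its foot 10 mm above the worktop). Origin: centre of its underside.
- board: Round wooden serving board, fixed, 280 mm in diameter and 18 mm thick, with a flat handle along its +x. Origin: centre of its underside. The tablets lie on it.
- bowl: White ceramic bowl, 120 mm across, 55 mm high, loose; leave alone. Origin: centre of its underside.
- jar: Amber glass jar with a steel lid, 64 mm across, 90 mm high, loose; leave alone. Origin: centre of its underside.
- spoon: Steel spoon 170 mm long lying on the worktop, loose; leave alone. Origin: under its middle, handle towards its -x.
There are look-alikes about, which are no part of the job. There is more than one size of the pusher; the one meant has the size given above.

How it is judged:
By the outcome, as a careful person would: the job done as asked, in the order asked, and still so for the second after the job is handed in, with the robot touching nothing.
It also fails if it takes over 72 s, if anything falls off the work surface, if the arm or the gripper's body presses on something with over 40 N, if the wrist force passes 120 N, or if a joint passes its speed limit or range.

## Working session

There is one attempt and no reset: what is moved stays moved. The work goes in short steps, Python scripts to look and compute and a tool call to move; the robot and the scene stay as the last step left them, time stands still between calls to the robot, and variables do not carry over. Pictures are saved under pics/ and viewed, at most 10 in all, crops included, and the job is handed in when it is done.

Besides the shell and the picture viewer there is one more tool, called as name([rows], argument=value, ...), one row to a line, values as JSON. move_arm: Moves the arm, as the interface text tells. Shifts and turns lie within -1 to 1; 1 stands for 0.8 m of shift or 2 rad of turn. Its arguments: {"type":"object","properties":{"motion":{"type":"array"}},"required":["motion"]}

```bash
mkdir -p pics; ls; cat > h.py <<'E'
import numpy as np, cv2
from bench import r, read_camera
def ray(c,u,v):
    K=c["camera_matrix"];k=c["k1"]
    d=np.array([(u-K[0,2])/K[0,0],(v-K[1,2])/K[1,1]]);s=d.copy()
    for _ in range(20): s=d/(1+k*(s@s))
    T=c["cam_to_world"];return T[:3,3],T[:3,:3]@np.array([s[0],-s[1],-1.])
def onz(c,u,v,z):
    o,d=ray(c,u,v);return o+d*(z-o[2])/d[2]
def cloud(c,u,v):
    o,d=ray(c,u,v);return o+d*c["range_z"][int(v),int(u)]
E
python3 - <<'E'
from h import *
import pickle
D={}
for n in("scene","top"):
    c=read_camera(n);D[n]=c;cv2.imwrite(f"pics/{n}0.png",c["frame"])
    print(n,c["cam_to_world"].round(3).tolist(),c["k1"],c["camera_matrix"][0,0])
pickle.dump(D,open("d.pkl","wb"))
o=r.get_obs();print(o)
E
```

```text
pics
scene [[-0.837, -0.302, 0.456, 1.073], [0.547, -0.494, 0.676, 0.586], [0.021, 0.815, 0.579, 0.688], [0.0, 0.0, 0.0, 1.0]] -0.009713578469569635 391.32882041549357
top [[-0.025, 0.99, -0.137, 0.43], [-1.0, -0.026, -0.006, -0.094], [-0.009, 0.136, 0.991, 1.425], [0.0, 0.0, 0.0, 1.0]] -0.11327026198805615 440.3699951112675
{'t': 0.1, 'joint_pos': array([-8.03569789e+01,  2.83124100e+01,  7.71240990e+01, -7.00581047e-04,
        7.46271269e+01, -5.46955791e+00]), 'joint_velocities': array([-0.08749958, -0.18346467, -0.14827693,  0.02347633,  0.01775571,
        0.03590314]), 'joint_torque': array([ 1.82407119e-03, -8.83585238e+01, -3.84563899e+01, -6.23542246e-05,
        5.24593459e-03, -1.78693608e-05]), 'ee_pos': array([ 0.16291872, -0.60307523,  0.24474502]), 'ee_rot': array([-1.79936589e+02, -5.39334308e-03,  1.51127621e+01]), 'force': array([ 0.96449432, -0.35999594,  0.26122392]), 'ft_torque': array([ 0.01599285, -0.00828833,  0.03817591]), 'grip_force': 0.0, 'grip_width': 0.08522752761768058}
```

View pics/scene0.png

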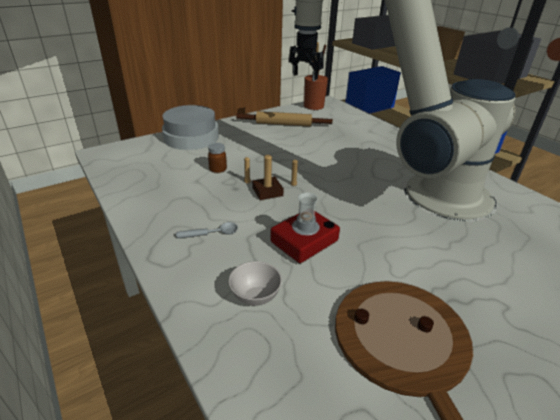

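View pics/top0.png

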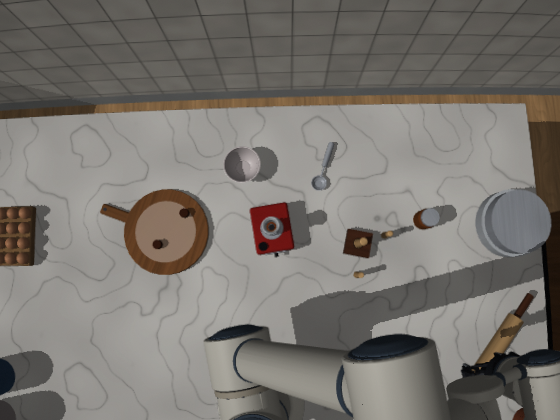

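The tablets lie on the board at top (184,213) and (158,244). There are three upright rods: scene (248,170), (267,170) and (294,172), which are top (388,235), (361,242) and (360,274). The middle one stands in the dark block, so it fits the description. I'll enlarge that area and measure.

```bash
python3 - <<'E'
from h import *
import pickle
D=pickle.load(open("d.pkl","rb"));t=D["top"];s=D["scene"]
a=cv2.resize(s["frame"][140:265,225:350],(600,600),interpolation=3)[:600]
b=cv2.resize(t["frame"][190:290,230:430],(800,400),interpolation=3)
cv2.imwrite("pics/crop.png",np.vstack([cv2.resize(a,(400,400)),]) if 0 else np.hstack([cv2.resize(a,(400,400)),cv2.resize(b[:,400:],(400,400))]))
hsv=cv2.cvtColor(t["frame"],cv2.COLOR_BGR2HSV)
def blobs(c,m,box,amin=8):
    x0,y0,x1,y1=box;z=np.zeros_like(m);z[y0:y1,x0:x1]=m[y0:y1,x0:x1]
    n,l,st,ce=cv2.connectedComponentsWithStats(z)
    return [(st[i].tolist(),ce[i]) for i in range(1,n) if st[i][4]>=amin]
g=cv2.cvtColor(t["frame"],cv2.COLOR_BGR2GRAY)
P=lambda c,u,v:cloud(c,u,v).round(3).tolist()
for st,ce in blobs(t,((g<60)*255).astype(np.uint8),(135,200,200,262)):print("tab",st,ce.round(1),onz(t,*ce,.036).round(4),P(t,*ce))
Z=np.array([[cloud(t,u,v) for u in range(560)] for v in range(200,300)])
h=Z[...,2]
for nm,(u0,u1) in {"grinder":(245,300),"rods":(340,412)}.items():
    for lo,hi in((.13,.17),(.1,.18),(.05,.07),(.02,.034)):
        m=((h>lo)&(h<hi)*1).astype(np.uint8)
        m[:, :u0]=0;m[:,u1:]=0
        n,l,st,ce=cv2.connectedComponentsWithStats(m)
        for i in range(1,n):
            if st[i][4]>5:
                p=Z[l==i];print(nm,lo,st[i].tolist(),(ce[i]+[0,200]).round(1),p.mean(0).round(4),p.min(0).round(3),p.max(0).round(3))
E
```

```text
tab [135, 200, 6, 12, 13] [137.4 205.5] [0.6392 0.3845 0.036 ] [0.642, 0.391, 0.017]
tab [179, 207, 17, 11, 123] [187.  211.9] [0.6138 0.2213 0.036 ] [0.614, 0.222, 0.035]
tab [153, 240, 11, 9, 80] [157.6 243.9] [0.5134 0.316  0.036 ] [0.513, 0.315, 0.039]
tab [195, 256, 5, 6, 10] [197.2 258.7] [0.4641 0.1884 0.036 ] [0.465, 0.192, 0.017]
grinder 0.13 [262, 17, 17, 17, 139] [270.  224.7] [ 0.5552 -0.0479  0.1469] [ 0.531 -0.072  0.132] [ 0.578 -0.025  0.156]
grinder 0.1 [262, 17, 17, 17, 155] [269.9 224.5] [ 0.5562 -0.0475  0.1433] [ 0.531 -0.072  0.102] [ 0.578 -0.025  0.156]
grinder 0.05 [249, 3, 45, 52, 1540] [271.3 228.7] [ 0.5515 -0.0487  0.0592] [ 0.474 -0.115  0.05 ] [0.633 0.021 0.07 ]
grinder 0.05 [268, 24, 6, 3, 7] [270.1 224.6] [ 0.5642 -0.0454  0.0602] [ 0.56  -0.054  0.058] [ 0.566 -0.039  0.062]
rods 0.13 [361, 39, 7, 7, 20] [364.  241.5] [ 0.4997 -0.3227  0.1313] [ 0.489 -0.332  0.13 ] [ 0.507 -0.314  0.134]
rods 0.1 [359, 38, 9, 8, 61] [362.9 241.6] [ 0.4999 -0.3205  0.126 ] [ 0.489 -0.332  0.101] [ 0.512 -0.311  0.134]
rods 0.05 [385, 32, 4, 6, 9] [386.1 234.7] [ 0.5228 -0.4061  0.0591] [ 0.516 -0.413  0.051] [ 0.532 -0.404  0.068]
rods 0.05 [356, 42, 3, 5, 6] [356.5 244.2] [ 0.4961 -0.3121  0.0574] [ 0.49  -0.316  0.051] [ 0.503 -0.31   0.063]
rods 0.02 [344, 29, 29, 29, 507] [357.4 243.1] [ 0.5008 -0.3197  0.0285] [ 0.456 -0.367  0.02 ] [ 0.547 -0.276  0.034]
```

View pics/crop.png

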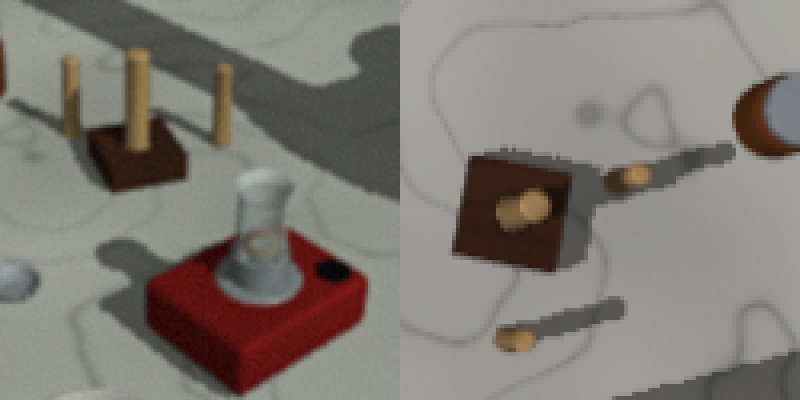

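The crop confirms it: the middle rod, in the dark block, is the thick full-size pusher at about (0.500, -0.321). The other two are thin and stand on the worktop. Next I'll move above the grinder for a closer look on the way.

```bash
cat >> h.py <<'E'
from scipy.spatial.transform import Rotation as Ro
def to(p,yaw=None,e=None):
    o=r.get_obs();R=Ro.from_euler('xyz',o["ee_rot"],degrees=True)
    T=R if yaw is None else Ro.from_euler('xyz',[180,0,yaw],degrees=True)
    print("turn",((R.inv()*T).as_rotvec()/2).round(4).tolist(),"shift",(R.inv().apply(np.array(p)-o["ee_pos"])/.8).round(4).tolist())
E
python3 - <<'E'
from h import *
print(r.tips_ahead); to([.555,-.048,.32],52.5)
E
```

```text
0.014
turn [-0.0005, -0.0002, -0.3263] shift [0.6541, -0.5422, -0.0934]
```

move_arm([
  [[0, 0, -0.326, 0.654, -0.542, -0.094, 100], [0, 0, -0.326, 0.654, -0.542, -0.094, 100], [0, 0, -0.326, 0.654, -0.542, -0.094, 100], [0, 0, -0.326, 0.654, -0.542, -0.094, 100], [0, 0, -0.326, 0.654, -0.542, -0.094, 100], [0, 0, -0.326, 0.654, -0.542, -0.094, 100], [0, 0, -0.326, 0.654, -0.542, -0.094, 100], [0, 0, -0.326, 0.654, -0.542, -0.094, 100], [0, 0, -0.326, 0.654, -0.542, -0.094, 100], [0, 0, -0.326, 0.654, -0.542, -0.094, 100], [0, 0, -0.326, 0.654, -0.542, -0.094, 100], [0, 0, -0.326, 0.654, -0.542, -0.094, 100], [0, 0, -0.326, 0.654, -0.542, -0.094, 100], [0, 0, -0.326, 0.654, -0.542, -0.094, 100], [0, 0, -0.326, 0.654, -0.542, -0.094, 100], [0, 0, -0.326, 0.654, -0.542, -0.094, 100]],
])

```text
t: 1.7
ee_pos: [0.555, -0.0478, 0.32]
ee_rot: [-180.0, 0.0, 52.6]
force: [-0.3, -0.4, -0.1]
grip_width: 0.0856
grip_force: 0.0
```

```bash
python3 - <<'E'
from h import *
c=read_camera("wrist");cv2.imwrite("pics/w1.png",c["frame"])
print(c["cam_to_world"].round(3).tolist(),c["k1"],c["camera_matrix"].round(1).tolist())
import pickle;pickle.dump(c,open("w1.pkl","wb"))
to([.513,.316,.2])
E
```

```text
[[0.794, 0.581, 0.181, 0.6], [-0.608, 0.759, 0.233, 0.012], [-0.002, -0.295, 0.956, 0.448], [0.0, 0.0, 0.0, 1.0]] -0.02527893604200783 [[300.3, 0.0, 279.1], [0.0, 300.3, 210.7], [0.0, 0.0, 1.0]]
turn [0.0, 0.0, 0.0] shift [0.3299, -0.3185, 0.1501]
```

View pics/w1.png

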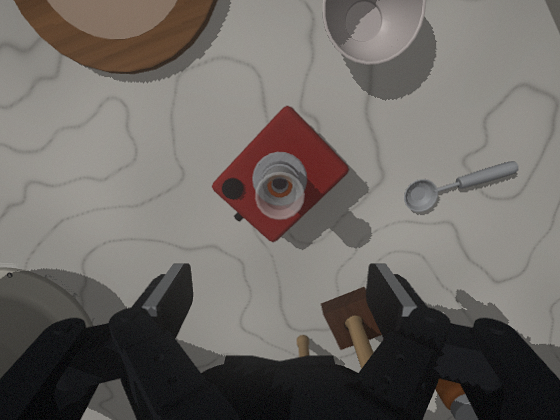

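The wrist view shows the tube rim as an ellipse centred near (281,192), with the orange ring inside it, and the grinder's red top around it. I'll fit the rim from depth and move on to the tablets.

```bash
cat >> h.py <<'E'
def pts(c,box,lo,hi):
    u0,v0,u1,v1=box
    P=np.array([[u,v,*cloud(c,u,v)] for v in range(v0,v1) for u in range(u0,u1) if c["range_z"][v,u]>0])
    return P[(P[:,4]>lo)&(P[:,4]<hi)]
def outline(c,P,z):
    "minimal circle of the mask, its edge cast on plane z"
    m=np.zeros((420,560),np.uint8);m[P[:,1].astype(int),P[:,0].astype(int)]=255
    k=max(cv2.findContours(m,0,1)[0],key=cv2.contourArea)[:,0]
    q=np.array([onz(c,u,v,z)[:2] for u,v in k]);(x,y),rad=cv2.minEnclosingCircle((q*1000).astype(np.float32))
    A=np.c_[2*q,np.ones(len(q))];f=np.linalg.lstsq(A,(q**2).sum(1),rcond=None)[0]
    print("enc",round(x,1),round(y,1),round(rad,1),"lsq",(f[:2]*1e3).round(1),round(1e3*np.sqrt(f[2]+f[:2]@f[:2]),1),len(q))
E
python3 - <<'E'
from h import *
import pickle;c=pickle.load(open("w1.pkl","rb"))
P=pts(c,(230,130,330,250),.143,.16);print(len(P),P[:,2:].mean(0).round(4));outline(c,P,.15)
P=pts(c,(200,95,360,250),.054,.066);m=P[:,2:4].astype(np.float32);print(cv2.minAreaRect(m*1000))
t=pickle.load(open("d.pkl","rb"))["top"]
outline(t,pts(t,(250,205,295,245),.143,.16),.15)
outline(t,pts(t,(340,215,375,262),.12,.14),.13)
E
```

```text
972 [ 0.5532 -0.0496  0.1478]
enc 553.9 -48.5 25.4 lsq [553.9 -48.5] 24.7 136
((553.9307861328125, -48.28925323486328), (148.4974365234375, 118.73941802978516), 8.22304916381836)
enc 554.0 -48.2 25.0 lsq [553.9 -48.3] 24.0 48
enc 500.4 -321.2 11.9 lsq [ 500.3 -321.7] 10.5 23
```

move_arm([
  [[0, 0, 0, 0.33, -0.3185, 0.05, 100], [0, 0, 0, 0.33, -0.3185, 0.05, 100], [0, 0, 0, 0.33, -0.3185, 0.05, 100], [0, 0, 0, 0.33, -0.3185, 0.15, 100], [0, 0, 0, 0.33, -0.3185, 0.15, 100], [0, 0, 0, 0.33, -0.3185, 0.15, 100], [0, 0, 0, 0.33, -0.3185, 0.15, 100], [0, 0, 0, 0.33, -0.3185, 0.15, 100], [0, 0, 0, 0.33, -0.3185, 0.15, 100], [0, 0, 0, 0.33, -0.3185, 0.15, 100], [0, 0, 0, 0.33, -0.3185, 0.15, 100]],
])

```text
t: 2.85
ee_pos: [0.5143, 0.3148, 0.201]
ee_rot: [180.0, -0.0, 52.4]
force: [-0.7, -0.4, -0.0]
grip_width: 0.0854
grip_force: 0.0
```

```bash
python3 - <<'E'
from h import *
c=read_camera("wrist");cv2.imwrite("pics/w2.png",c["frame"])
P=pts(c,(0,0,560,330),.03,.046)
m=np.zeros((420,560),np.uint8);m[P[:,1].astype(int),P[:,0].astype(int)]=1
n,l,st,ce=cv2.connectedComponentsWithStats(m)
for i in range(1,n):
    if st[i][4]>60:
        Q=P[l[P[:,1].astype(int),P[:,0].astype(int)]==i];print(st[i],Q[:,2:].mean(0).round(4));outline(c,Q[Q[:,4]>.034],.038)
print(r.get_obs()["ee_pos"])
to([.513,.316,.040])
E
```

```text
[261 177  29  30 686] [0.513  0.3213 0.0374]
enc 512.7 321.0 14.8 lsq [512.8 321. ] 14.3 82
[388 185  32  30 719] [0.6108 0.2355 0.0369]
enc 610.7 234.9 15.2 lsq [610.9 235. ] 14.6 81
[555 247   5  32 106] [0.7126 0.0652 0.0337]
enc 710.3 65.4 12.7 lsq [718.3  62.3] 11.9 40
[0.51438487 0.31477207 0.20115763]
turn [0.0, 0.0, 0.0] shift [0.0, -0.0024, 0.2014]
```

View pics/w2.png

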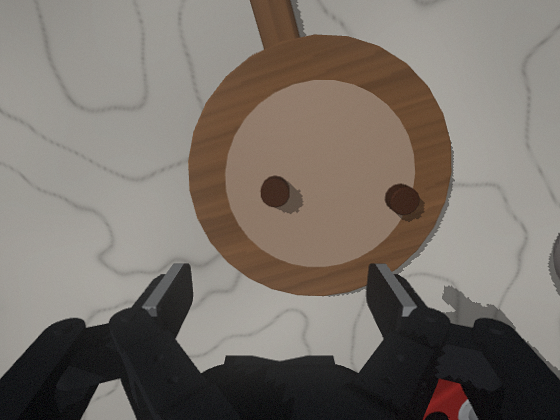

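Tablets are at wrist (275,192) and (402,199), which is (0.513, 0.321) and (0.611, 0.235) in world coordinates. The first pick is the left one.

move_arm([
  [[0, 0, 0, 0.0044, -0.0059, 0.06, 100], [0, 0, 0, 0.0044, -0.0059, 0.12, 100], [0, 0, 0, 0.0044, -0.0059, 0.17, 100], [0, 0, 0, 0.0044, -0.0059, 0.195, 100], [0, 0, 0, 0.0044, -0.0059, 0.204, 100], [0, 0, 0, 0.0044, -0.0059, 0.204, 100], [0, 0, 0, 0.0044, -0.0059, 0.204, 20], [0, 0, 0, 0.0044, -0.0059, 0.204, 10], [0, 0, 0, 0.0044, -0.0059, 0.204, 10], [0, 0, 0, 0.0044, -0.0059, 0.204, 10], [0, 0, 0, 0.0044, -0.0059, 0.204, 10], [0, 0, 0, 0.0044, -0.0059, 0.204, 10]],
])

```text
t: 4.1
ee_pos: [0.5125, 0.3221, 0.0383]
ee_rot: [180.0, -0.1, 52.5]
force: [-2.0, -1.6, 14.0]
grip_width: 0.0273
grip_force: 58.3
```

The 14 N upward force and 27.3 mm width suggest the grip is on the upper bevel. I'll reopen, go lower and regrip.

move_arm([
  [[0, 0, 0, 0, 0, 0, 60], [0, 0, 0, 0, 0, 0, 60], [0, 0, 0, 0, 0, 0, 60], [0, 0, 0, 0, 0, 0.005, 60], [0, 0, 0, 0, 0, 0.005, 60], [0, 0, 0, 0, 0, 0.005, 10], [0, 0, 0, 0, 0, 0.005, 10], [0, 0, 0, 0, 0, 0.005, 10], [0, 0, 0, 0, 0, 0.005, 10], [0, 0, 0, 0, 0, 0.005, 10], [0, 0, 0, 0, 0, 0.005, 10]],
])

```text
t: 5.2
ee_pos: [0.5121, 0.3219, 0.0334]
ee_rot: [-180.0, 0.0, 52.5]
force: [-2.2, -1.1, 6.3]
grip_width: 0.0277
grip_force: 59.4
```

move_arm([
  [[0, 0, 0, 0, 0, -0.02, 10], [0, 0, 0, 0, 0, -0.06, 10], [0, 0, 0, 0, 0, -0.12, 10], [0, 0, 0, 0, 0, -0.18, 10], [0, 0, 0, 0, 0, -0.22, 10], [0, 0, 0, 0, 0, -0.22, 10]],
])

```text
t: 5.8
ee_pos: [0.5142, 0.3229, 0.214]
ee_rot: [179.8, -0.4, 52.5]
force: [-0.5, 0.0, -0.1]
grip_width: 0.0278
grip_force: 59.2
```

```bash
python3 - <<'E'
from h import *
c=read_camera("wrist");s=read_camera("scene");o=r.get_obs();print(o["grip_width"],o["force"],o["ee_pos"])
K=s["camera_matrix"];p=np.linalg.inv(s["cam_to_world"])@np.r_[o["ee_pos"],1]
u=int(K[0,0]*p[0]/-p[2]+K[0,2]);v=int(K[1,1]*p[1]/p[2]+K[1,2]);print(u,v)
a=cv2.resize(s["frame"][max(v-40,0):v+40,u-40:u+40],(400,400),interpolation=2)
b=cv2.resize(c["frame"][220:420,180:380],(400,400),interpolation=2)
cv2.imwrite("pics/g1.png",np.hstack([a,b]))
to([.5539,-.0484,.19])
E
```

```text
0.02766996189655078 [ 0.24404502  0.18723289 -1.54394101] [0.51228253 0.32193636 0.20958638]
451 259
turn [0.0, 0.0, 0.0] shift [-0.3355, 0.3232, 0.0243]
```

View pics/g1.png

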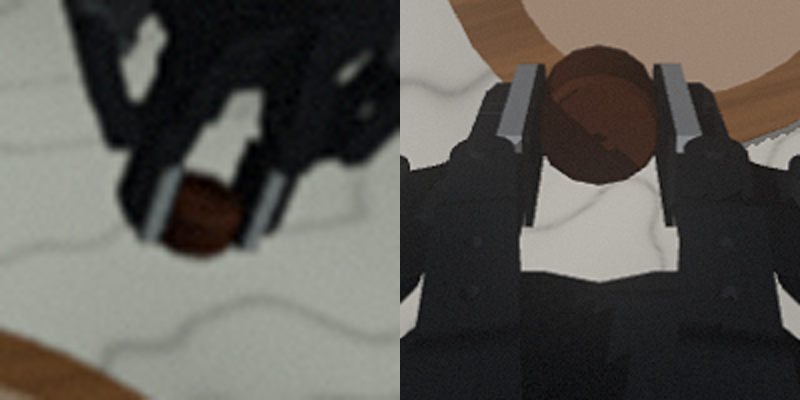

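The tablet is held level near the fingertips. I'll check its offset from the TCP, then carry it over.

```bash
python3 - <<'E'
from h import *
c=read_camera("wrist");o=r.get_obs();print(o["ee_pos"],o["ee_rot"])
P=pts(c,(215,235,345,325),.205,.222)
m=np.array([c["frame"][int(v),int(u)].astype(int) for u,v in P[:,:2]]);k=(m[:,2]-m[:,0])>15;P=P[k]
print(len(P),P[:,:5].mean(0).round(3),np.ptp(P,axis=0).round(3));outline(c,P,.214)
to([.5539,-.0484,.19])
E
```

```text
[0.51175678 0.3216657  0.20849626] [-1.79974285e+02  5.04640658e-02  5.24670986e+01]
2528 [2.80555e+02 2.77991e+02 5.14000e-01 3.24000e-01 2.13000e-01] [8.9e+01 6.2e+01 4.1e-02 2.9e-02 1.4e-02]
enc 512.8 323.7 16.2 lsq [513.3 324.4] 14.2 288
turn [0.0, 0.0, 0.0] shift [-0.3347, 0.3236, 0.0233]
```

move_arm([
  [[0, 0, 0, -0.337, 0.3236, 0, 10], [0, 0, 0, -0.337, 0.3236, 0, 10], [0, 0, 0, -0.337, 0.3236, 0, 10], [0, 0, 0, -0.337, 0.3236, 0, 10], [0, 0, 0, -0.337, 0.3236, 0, 10], [0, 0, 0, -0.337, 0.3236, 0, 10], [0, 0, 0, -0.337, 0.3236, 0, 10], [0, 0, 0, -0.337, 0.3236, 0, 10], [0, 0, 0, -0.337, 0.3236, 0.023, 10], [0, 0, 0, -0.337, 0.3236, 0.023, 10], [0, 0, 0, -0.337, 0.3236, 0.023, 10], [0, 0, 0, -0.337, 0.3236, 0.023, 10]],
])

```text
t: 7.15
ee_pos: [0.5532, -0.049, 0.1909]
ee_rot: [-180.0, 0.0, 52.5]
force: [0.4, -0.8, 0.1]
grip_width: 0.028
grip_force: 59.2
```

```bash
python3 - <<'E'
from h import *
c=read_camera("wrist");o=r.get_obs();print(o["ee_pos"],o["force"],o["grip_width"])
z=o["ee_pos"][2]+.005
P=pts(c,(215,235,345,325),z-.008,z+.008)
m=np.array([c["frame"][int(v),int(u)].astype(int) for u,v in P[:,:2]]);P=P[(m[:,2]-m[:,0])>15];outline(c,P,z)
to([.553,-.0495,.165])
E
```

```text
[ 0.55333654 -0.04900248  0.19114333] [0.17061783 0.190108   0.05357359] 0.027517118525971558
enc 553.7 -46.7 15.6 lsq [554.2 -46.3] 13.6 338
turn [0.0, 0.0, 0.0] shift [-0.0008, 0.0, 0.0327]
```

move_arm([
  [[0, 0, 0, -0.001, 0.0005, 0.015, 10], [0, 0, 0, -0.001, 0.0005, 0.028, 10], [0, 0, 0, -0.001, 0.0005, 0.0325, 10], [0, 0, 0, -0.001, 0.0005, 0.0325, 10], [0, 0, 0, -0.001, 0.0005, 0.0325, 10], [0, 0, 0, -0.001, 0.0005, 0.0325, 60], [0, 0, 0, -0.001, 0.0005, 0.0325, 70], [0, 0, 0, -0.001, 0.0005, 0.0325, 70], [0, 0, 0, -0.001, 0.0005, 0.0325, 70], [0, 0, 0, -0.001, 0.0005, -0.02, 70], [0, 0, 0, -0.001, 0.0005, -0.08, 100], [0, 0, 0, -0.001, 0.0005, -0.1, 100], [0, 0, 0, -0.001, 0.0005, -0.1, 100]],
])

```text
t: 8.5
ee_pos: [0.5543, -0.0507, 0.2737]
ee_rot: [179.7, -0.1, 52.5]
force: [0.5, 0.0, -0.7]
grip_width: 0.0853
grip_force: 0.0
```

```bash
python3 - <<'E'
from h import *
c=read_camera("wrist");o=r.get_obs();print(o["ee_pos"],o["force"],o["grip_width"])
s=read_camera("scene")
cv2.imwrite("pics/d1.png",np.hstack([cv2.resize(s["frame"][180:265,260:345],(400,400),interpolation=2),cv2.resize(c["frame"][130:270,210:350],(400,400),interpolation=2)]))
to([.611,.2345,.2]);to([.611,.2345,.034])
E
```

```text
[ 0.55346048 -0.05055887  0.27177596] [-0.51290419 -0.45593341  0.03824236] 0.08525123200782002
turn [0.0, 0.0, 0.0] shift [0.3268, -0.1593, 0.0881]
turn [0.0, 0.0, 0.0] shift [0.3268, -0.1593, 0.2956]
```

View pics/d1.png

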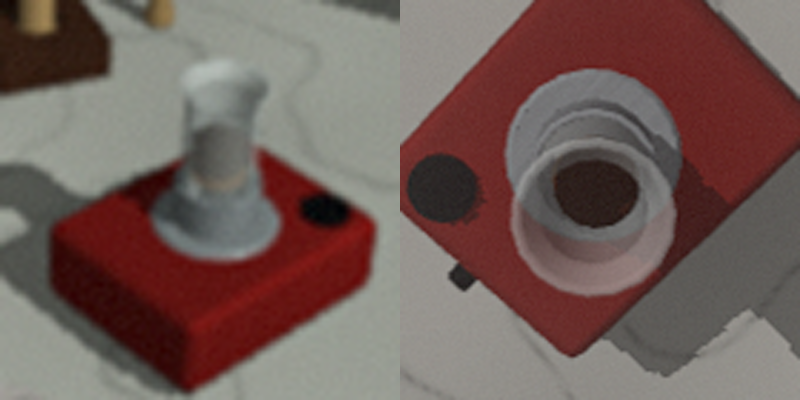

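The first tablet lies flat in the tube on the ring. Next, the second tablet.

move_arm([
  [[0, 0, 0, 0.327, -0.1593, 0.02, 100], [0, 0, 0, 0.327, -0.1593, 0.05, 100], [0, 0, 0, 0.327, -0.1593, 0.1, 100], [0, 0, 0, 0.327, -0.1593, 0.14, 100], [0, 0, 0, 0.327, -0.1593, 0.18, 100], [0, 0, 0, 0.327, -0.1593, 0.18, 100], [0, 0, 0, 0.327, -0.1593, 0.18, 100], [0, 0, 0, 0.327, -0.1593, 0.18, 100], [0, 0, 0, 0.327, -0.1593, 0.18, 100], [0, 0, 0, 0.327, -0.1593, 0.24, 100], [0, 0, 0, 0.327, -0.1593, 0.28, 100], [0, 0, 0, 0.327, -0.1593, 0.296, 100], [0, 0, 0, 0.327, -0.1593, 0.296, 100], [0, 0, 0, 0.327, -0.1593, 0.296, 60], [0, 0, 0, 0.327, -0.1593, 0.296, 20], [0, 0, 0, 0.327, -0.1593, 0.296, 10], [0, 0, 0, 0.327, -0.1593, 0.296, 10], [0, 0, 0, 0.327, -0.1593, 0.296, 10], [0, 0, 0, 0.327, -0.1593, 0.296, 10], [0, 0, 0, 0.327, -0.1593, 0.296, 10]],
])

```text
t: 10.6
ee_pos: [0.6119, 0.2348, 0.0355]
ee_rot: [179.9, -0.1, 52.5]
force: [-2.6, -0.8, 13.9]
grip_width: 0.028
grip_force: 58.4
```

move_arm([
  [[0, 0, 0, 0, 0, -0.02, 10], [0, 0, 0, 0, 0, -0.06, 10], [0, 0, 0, 0, 0, -0.12, 10], [0, 0, 0, 0, 0, -0.18, 10], [0, 0, 0, 0, 0, -0.215, 10], [0, 0, 0, 0, 0, -0.215, 10], [0, 0, 0, 0, 0, -0.215, 10], [0, 0, 0, 0, 0, -0.215, 10]],
])

```text
t: 11.4
ee_pos: [0.6107, 0.2344, 0.2054]
ee_rot: [-179.9, 0.1, 52.5]
force: [-0.9, 0.5, -1.2]
grip_width: 0.0277
grip_force: 59.5
```

```bash
python3 - <<'E'
from h import *
c=read_camera("wrist");o=r.get_obs();print(o["ee_pos"],o["force"],o["grip_width"])
z=o["ee_pos"][2]+.004
P=pts(c,(215,235,345,325),z-.008,z+.008)
m=np.array([c["frame"][int(v),int(u)].astype(int) for u,v in P[:,:2]]);P=P[(m[:,2]-m[:,0])>15];print(P[:,4].mean()-z);outline(c,P,z)
to([.553,-.0498,.205]);to([.553,-.0498,.165])
E
```

```text
[0.61069287 0.23444113 0.2051165 ] [-0.14950861 -0.5036383  -0.01439086] 0.02742424579116125
-0.0019032712635586313
enc 611.1 236.4 15.7 lsq [611.3 236.7] 14.0 237
turn [0.0, 0.0, 0.0] shift [-0.3257, 0.1592, 0.0005]
turn [0.0, 0.0, 0.0] shift [-0.3256, 0.1593, 0.0505]
```

move_arm([
  [[0, 0, 0, -0.3256, 0.1593, 0, 10], [0, 0, 0, -0.3256, 0.1593, 0, 10], [0, 0, 0, -0.3256, 0.1593, 0, 10], [0, 0, 0, -0.3256, 0.1593, 0, 10], [0, 0, 0, -0.3256, 0.1593, 0, 10], [0, 0, 0, -0.3256, 0.1593, 0, 10], [0, 0, 0, -0.3256, 0.1593, 0, 10], [0, 0, 0, -0.3256, 0.1593, 0.0, 10], [0, 0, 0, -0.3256, 0.1593, 0.03, 10], [0, 0, 0, -0.3256, 0.1593, 0.045, 10], [0, 0, 0, -0.3256, 0.1593, 0.0505, 10], [0, 0, 0, -0.3256, 0.1593, 0.0505, 10], [0, 0, 0, -0.3256, 0.1593, 0.0505, 10], [0, 0, 0, -0.3256, 0.1593, 0.0505, 60], [0, 0, 0, -0.3256, 0.1593, 0.0505, 70], [0, 0, 0, -0.3256, 0.1593, 0.0505, 70], [0, 0, 0, -0.3256, 0.1593, 0.0505, 70], [0, 0, 0, -0.3256, 0.1593, 0, 70], [0, 0, 0, -0.3256, 0.1593, -0.06, 100], [0, 0, 0, -0.3256, 0.1593, -0.08, 100]],
])

```text
t: 13.45
ee_pos: [0.5552, -0.0499, 0.2745]
ee_rot: [179.7, -0.1, 52.5]
force: [0.4, -0.5, -0.4]
grip_width: 0.085
grip_force: 0.0
```

```bash
python3 - <<'E'
from h import *
c=read_camera("wrist");o=r.get_obs();print(o["ee_pos"],o["force"],o["grip_width"])
s=read_camera("scene")
cv2.imwrite("pics/d2.png",np.hstack([cv2.resize(s["frame"][180:265,260:345],(400,400),interpolation=2),cv2.resize(c["frame"][130:270,210:350],(400,400),interpolation=2)]))
P=pts(c,(230,130,330,250),.143,.16);outline(c,P,.15)
to([.5004,-.3214,.24]);to([.5004,-.3214,.084])
E
```

```text
[ 0.55554621 -0.04998084  0.27532136] [0.76153654 0.52399456 2.95026043] 0.08546153940311758
enc 553.8 -48.6 25.3 lsq [553.8 -48.5] 24.8 157
turn [0.0, 0.0, 0.0] shift [-0.3108, 0.1525, 0.0412]
turn [0.0, 0.0, 0.0] shift [-0.3113, 0.1516, 0.2361]
```

View pics/d2.png

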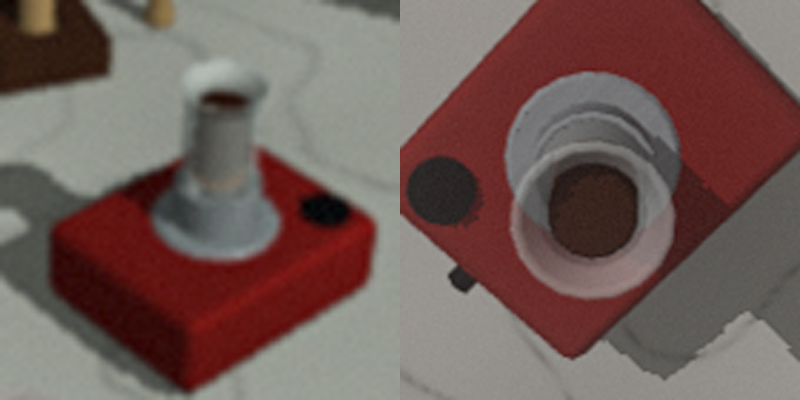

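Both tablets are stacked level in the tube. On to the pusher.

move_arm([
  [[0, 0, 0, -0.311, 0.152, 0, 100], [0, 0, 0, -0.311, 0.152, 0, 100], [0, 0, 0, -0.311, 0.152, 0, 100], [0, 0, 0, -0.311, 0.152, 0, 100], [0, 0, 0, -0.311, 0.152, 0, 100], [0, 0, 0, -0.311, 0.152, 0, 100], [0, 0, 0, -0.311, 0.152, 0, 100], [0, 0, 0, -0.311, 0.152, 0, 100], [0, 0, 0, -0.311, 0.152, 0, 100]],
])

```text
t: 14.45
ee_pos: [0.4986, -0.32, 0.2694]
ee_rot: [-179.9, -0.0, 52.5]
force: [-0.4, -0.6, -0.3]
grip_width: 0.0857
grip_force: 0.0
```

```bash
python3 - <<'E'
from h import *
c=read_camera("wrist");o=r.get_obs();print(o["ee_pos"],o["force"],c["cam_to_world"][:3,3])
P=pts(c,(200,100,360,320),.122,.14);print(P[:,:5].mean(0).round(3));outline(c,P[P[:,4]>.126],.13)
P=pts(c,(180,60,380,320),.024,.035);print(cv2.minAreaRect((P[:,2:4]*1e3).astype(np.float32)))
P=pts(c,(0,0,560,320),.05,.12);print(P[:,2:].min(0).round(3),P[:,2:].max(0).round(3))
to([.5004,-.3214,.086])
E
```

```text
[ 0.49870942 -0.31984326  0.26962277] [ 0.17460554  0.65843541 -0.03202525] [ 0.54357837 -0.26065422  0.39782165]
[ 2.83341e+02  2.01192e+02  5.01000e-01 -3.21000e-01  1.29000e-01]
enc 501.3 -321.1 11.7 lsq [ 501.3 -321. ] 11.2 67
((472.3329162597656, -336.1239929199219), (120.61495971679688, 153.61004638671875), 77.28372955322266)
[ 0.393 -0.568  0.05 ] [ 0.601 -0.066  0.12 ]
turn [0.0, 0.0, 0.0] shift [-0.0003, 0.0031, 0.2295]
```

move_arm([
  [[0, 0, 0, 0.0004, 0.0034, 0.03, 100], [0, 0, 0, 0.0004, 0.0034, 0.07, 100], [0, 0, 0, 0.0004, 0.0034, 0.11, 100], [0, 0, 0, 0.0004, 0.0034, 0.15, 100], [0, 0, 0, 0.0004, 0.0034, 0.19, 100], [0, 0, 0, 0.0004, 0.0034, 0.22, 100], [0, 0, 0, 0.0004, 0.0034, 0.231, 100], [0, 0, 0, 0.0004, 0.0034, 0.231, 100], [0, 0, 0, 0.0004, 0.0034, 0.231, 60], [0, 0, 0, 0.0004, 0.0034, 0.231, 25], [0, 0, 0, 0.0004, 0.0034, 0.231, 5], [0, 0, 0, 0.0004, 0.0034, 0.231, 5], [0, 0, 0, 0.0004, 0.0034, 0.231, 5], [0, 0, 0, 0.0004, 0.0034, 0.231, 5], [0, 0, 0, 0.0004, 0.0034, 0.231, 5], [0, 0, 0, 0.0004, 0.0034, 0.231, 5]],
])

```text
t: 16.1
ee_pos: [0.5011, -0.3226, 0.086]
ee_rot: [180.0, 0.0, 52.5]
force: [-1.7, 1.5, 8.9]
grip_width: 0.0229
grip_force: 58.4
```

move_arm([
  [[0, 0, 0, 0, 0, -0.01, 5], [0, 0, 0, 0, 0, -0.03, 5], [0, 0, 0, 0, 0, -0.08, 5], [0, 0, 0, 0, 0, -0.13, 5], [0, 0, 0, 0, 0, -0.18, 5], [0, 0, 0, 0, 0, -0.218, 5], [0, 0, 0, 0, 0, -0.218, 5], [0, 0, 0, 0, 0, -0.218, 5]],
])

```text
t: 16.9
ee_pos: [0.5009, -0.3224, 0.2603]
ee_rot: [179.9, 0.0, 52.5]
force: [0.4, 1.1, -2.9]
grip_width: 0.0228
grip_force: 59.0
```

```bash
python3 - <<'E'
from h import *
o=r.get_obs();print(o["ee_pos"],o["force"],o["grip_width"])
c=read_camera("wrist");z=o["ee_pos"][2]+.044
P=pts(c,(200,180,360,400),z-.008,z+.008);print(P[:,:5].mean(0).round(3),z);outline(c,P,z)
to([.5539,-.0484,.26])
E
```

```text
[ 0.50091777 -0.32237853  0.26026117] [ 0.44603494  1.05453848 -2.90543542] 0.022845819472548167
[ 2.79326e+02  3.26619e+02  5.04000e-01 -3.17000e-01  3.02000e-01] 0.3042611727816484
enc 503.5 -317.8 12.6 lsq [ 503.6 -317.8] 11.5 206
turn [0.0, 0.0, 0.0] shift [0.3119, -0.1555, -0.0009]
```

move_arm([
  [[0, 0, 0, 0.312, -0.155, 0, 5], [0, 0, 0, 0.312, -0.155, 0, 5], [0, 0, 0, 0.312, -0.155, 0, 5], [0, 0, 0, 0.312, -0.155, 0, 5], [0, 0, 0, 0.312, -0.155, 0, 5], [0, 0, 0, 0.312, -0.155, 0, 5], [0, 0, 0, 0.312, -0.155, 0, 5], [0, 0, 0, 0.312, -0.155, 0, 5], [0, 0, 0, 0.312, -0.155, 0, 5], [0, 0, 0, 0.312, -0.155, 0, 5]],
])

```text
t: 17.95
ee_pos: [0.5544, -0.0499, 0.2592]
ee_rot: [-180.0, 0.0, 52.4]
force: [-0.1, -0.7, -1.0]
grip_width: 0.0228
grip_force: 59.1
```

```bash
python3 - <<'E'
from h import *
s=read_camera("scene");o=r.get_obs();print(o["ee_pos"],o["force"])
cv2.imwrite("pics/p1.png",cv2.resize(s["frame"][110:260,240:370],(520,600),interpolation=2))
P=pts(s,(240,110,370,260),.155,.34)
hs=np.array([s["frame"][int(v),int(u)].astype(int) for u,v in P[:,:2]]);k=(hs[:,2]-hs[:,0]>35)&(np.hypot(P[:,2]-.554,P[:,3]+.048)<.04);P=P[k]
for a in np.arange(.155,.32,.015):
    q=P[(P[:,4]>=a)&(P[:,4]<a+.015)]
    if len(q)>3:print(round(a,3),len(q),q[:,2:].mean(0).round(4),q[:,0].min(),q[:,0].max())
K=s["camera_matrix"];M=np.linalg.inv(s["cam_to_world"])
def pr(p):
    q=M@np.r_[p,1];a=np.array([q[0]/-q[2],-q[1]/-q[2]]);a*=1+s["k1"]*(a@a);return (K[0,0]*a[0]+K[0,2],K[1,1]*a[1]+K[1,2])
for z in(.15,.184,.2,.22,.3):print(z,np.round(pr([.5539,-.0484,z]),1))
E
```

```text
[ 0.55445281 -0.04989601  0.25940471] [ 0.12498601  1.08914422 -1.27481035]
0.185 57 [ 0.5622 -0.0392  0.1937] 304.0 314.0
0.2 48 [ 0.5616 -0.0411  0.2064] 305.0 314.0
0.215 50 [ 0.5617 -0.0407  0.2226] 306.0 314.0
0.23 49 [ 0.5619 -0.0414  0.2377] 306.0 314.0
0.245 48 [ 0.5621 -0.0411  0.2527] 306.0 314.0
0.26 49 [ 0.5623 -0.0412  0.2682] 307.0 315.0
0.275 50 [ 0.5625 -0.0409  0.283 ] 307.0 315.0
0.29 60 [ 0.5618 -0.0434  0.2986] 307.0 315.0
0.15 [308.3 197.5]
0.184 [309.3 185.9]
0.2 [309.7 180.3]
0.22 [310.3 173.1]
0.3 [312.7 142.5]
```

View pics/p1.png

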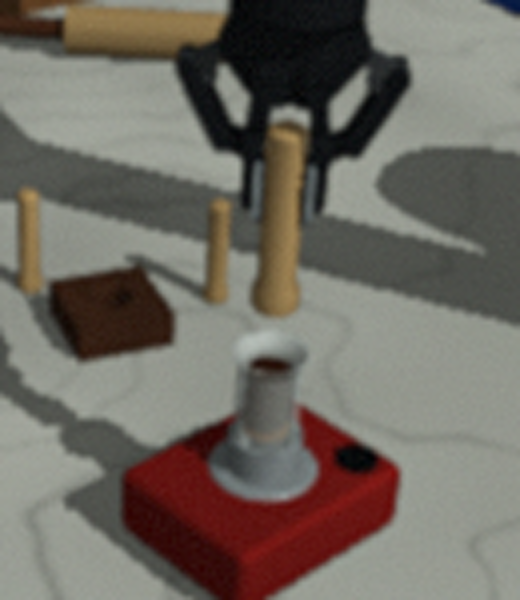

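The rod hangs vertically and its axis lines up with the tube (columns 304–314, predicted 309). I'll lower it into the flare.

move_arm([
  [[0, 0, 0, -0.0008, -0.0011, 0.01, 5], [0, 0, 0, -0.0008, -0.0011, 0.02, 5], [0, 0, 0, -0.0008, -0.0011, 0.03, 5], [0, 0, 0, -0.0008, -0.0011, 0.037, 5], [0, 0, 0, -0.0008, -0.0011, 0.039, 5], [0, 0, 0, -0.0008, -0.0011, 0.041, 5], [0, 0, 0, -0.0008, -0.0011, 0.0425, 5], [0, 0, 0, -0.0008, -0.0011, 0.0435, 5], [0, 0, 0, -0.0008, -0.0011, 0.0445, 5], [0, 0, 0, -0.0008, -0.0011, 0.0455, 5], [0, 0, 0, -0.0008, -0.0011, 0.0465, 5], [0, 0, 0, -0.0008, -0.0011, 0.0465, 5]],
])

```text
t: 19.2
ee_pos: [0.5536, -0.0489, 0.2224]
ee_rot: [-180.0, 0.0, 52.5]
force: [-0.2, -0.3, -1.4]
grip_width: 0.0229
grip_force: 59.1
```

move_arm([
  [[0, 0, 0, 0, 0, 0.001, 5], [0, 0, 0, 0, 0, 0.002, 5], [0, 0, 0, 0, 0, 0.003, 5], [0, 0, 0, 0, 0, 0.004, 5], [0, 0, 0, 0, 0, 0.005, 5], [0, 0, 0, 0, 0, 0.006, 5]],
])

```text
t: 19.8
ee_pos: [0.5536, -0.0489, 0.2176]
ee_rot: [180.0, -0.0, 52.5]
force: [-0.0, -0.3, -1.1]
grip_width: 0.0223
grip_force: 59.1
```

move_arm([
  [[0, 0, 0, 0, 0, 0.001, 5], [0, 0, 0, 0, 0, 0.002, 5], [0, 0, 0, 0, 0, 0.003, 5], [0, 0, 0, 0, 0, 0.004, 5]],
])

```text
t: 20.2
ee_pos: [0.5536, -0.0489, 0.2144]
ee_rot: [-180.0, -0.0, 52.5]
force: [0.1, 0.5, -1.7]
grip_width: 0.0228
grip_force: 59.1
```

move_arm([
  [[0, 0, 0, 0, 0, 0.001, 5], [0, 0, 0, 0, 0, 0.002, 5], [0, 0, 0, 0, 0, 0.003, 5], [0, 0, 0, 0, 0, 0.004, 5]],
])

```text
t: 20.6
ee_pos: [0.5537, -0.0489, 0.2116]
ee_rot: [180.0, -0.0, 52.5]
force: [-1.0, -0.3, 4.2]
grip_width: 0.0229
grip_force: 59.8
```

Contact. Pushing down through the stretch above the shallowest possible head position.

move_arm([
  [[0, 0, 0, 0, 0, 0.0005, 5], [0, 0, 0, 0, 0, 0.0005, 5]],
])

```text
t: 20.8
ee_pos: [0.5537, -0.0489, 0.211]
ee_rot: [180.0, -0.0, 52.5]
force: [-0.8, 0.2, 3.8]
grip_width: 0.0226
grip_force: 59.8
```

move_arm([
  [[0, 0, 0, 0, 0, 0.0005, 5], [0, 0, 0, 0, 0, 0.001, 5], [0, 0, 0, 0, 0, 0.0015, 5], [0, 0, 0, 0, 0, 0.002, 5], [0, 0, 0, 0, 0, 0.0025, 5], [0, 0, 0, 0, 0, 0.003, 5], [0, 0, 0, 0, 0, 0.0035, 5], [0, 0, 0, 0, 0, 0.004, 5], [0, 0, 0, 0, 0, 0.0045, 5], [0, 0, 0, 0, 0, 0.005, 5]],
])

```text
t: 21.8
ee_pos: [0.5537, -0.0489, 0.207]
ee_rot: [180.0, -0.0, 52.5]
force: [-0.7, 0.8, 5.0]
grip_width: 0.023
grip_force: 59.8
```

```bash
python3 - <<'E'
from h import *
for _ in range(3):
    o=r.get_obs();print(o["t"],o["ee_pos"].round(5),o["force"].round(2),o["ft_torque"].round(2))
    read_camera("wrist")
E
```

```text
21.8 [ 0.5537  -0.04891  0.20699] [-0.66  0.76  5.01] [ 0.05  0.17 -0.  ]
21.85 [ 0.55368 -0.04892  0.20695] [-0.51 -0.19  4.93] [0.07 0.13 0.02]
21.9 [ 0.55365 -0.0489   0.20692] [-0.44  0.32  3.76] [ 0.01  0.13 -0.03]
```

move_arm([
  [[0, 0, 0, 0, 0, 0.0005, 5], [0, 0, 0, 0, 0, 0.001, 5], [0, 0, 0, 0, 0, 0.0015, 5], [0, 0, 0, 0, 0, 0.002, 5], [0, 0, 0, 0, 0, 0.0025, 5], [0, 0, 0, 0, 0, 0.003, 5], [0, 0, 0, 0, 0, 0.0035, 5], [0, 0, 0, 0, 0, 0.004, 5]],
])

```text
t: 22.75
ee_pos: [0.5537, -0.0489, 0.2037]
ee_rot: [180.0, -0.0, 52.5]
force: [-0.3, -0.2, 5.0]
grip_width: 0.0229
grip_force: 59.8
```

move_arm([
  [[0, 0, 0, 0, 0, 0.0004, 5], [0, 0, 0, 0, 0, 0.0008, 5], [0, 0, 0, 0, 0, 0.0011, 5]],
])

```text
t: 23.05
ee_pos: [0.5537, -0.0489, 0.2028]
ee_rot: [180.0, -0.0, 52.5]
force: [-0.2, 0.1, 5.0]
grip_width: 0.0229
grip_force: 59.8
```

move_arm([
  [[0, 0, 0, 0, 0, 0.0004, 5], [0, 0, 0, 0, 0, 0.0008, 5], [0, 0, 0, 0, 0, 0.0011, 5]],
])

```text
t: 23.35
ee_pos: [0.5537, -0.0489, 0.2019]
ee_rot: [180.0, -0.0, 52.5]
force: [-0.1, 0.0, 5.3]
grip_width: 0.0227
grip_force: 59.8
```

move_arm([
  [[0, 0, 0, 0, 0, 0.0004, 5], [0, 0, 0, 0, 0, 0.0008, 5], [0, 0, 0, 0, 0, 0.0011, 5]],
])

```text
t: 23.65
ee_pos: [0.5537, -0.0489, 0.201]
ee_rot: [180.0, -0.0, 52.5]
force: [-0.4, -0.3, 5.9]
grip_width: 0.0224
grip_force: 59.8
```

move_arm([
  [[0, 0, 0, 0, 0, 0.0004, 5], [0, 0, 0, 0, 0, 0.0008, 5], [0, 0, 0, 0, 0, 0.0011, 5]],
])

```text
t: 23.95
ee_pos: [0.5537, -0.0489, 0.2002]
ee_rot: [180.0, -0.0, 52.5]
force: [-0.9, 0.2, 3.7]
grip_width: 0.0228
grip_force: 59.8
```

move_arm([
  [[0, 0, 0, 0, 0, 0.0004, 5], [0, 0, 0, 0, 0, 0.0008, 5], [0, 0, 0, 0, 0, 0.0011, 5]],
])

```text
t: 24.25
ee_pos: [0.5536, -0.0489, 0.1993]
ee_rot: [180.0, -0.0, 52.5]
force: [1.2, 0.2, 4.6]
grip_width: 0.0227
grip_force: 59.8
```

move_arm([
  [[0, 0, 0, 0, 0, 0.0004, 5], [0, 0, 0, 0, 0, 0.0008, 5], [0, 0, 0, 0, 0, 0.0011, 5]],
])

```text
t: 24.55
ee_pos: [0.5536, -0.0489, 0.1984]
ee_rot: [180.0, -0.0, 52.5]
force: [-1.2, -0.1, 4.1]
grip_width: 0.0226
grip_force: 59.8
```

move_arm([
  [[0, 0, 0, 0, 0, 0.0004, 5], [0, 0, 0, 0, 0, 0.0008, 5], [0, 0, 0, 0, 0, 0.0011, 5]],
])

```text
t: 24.85
ee_pos: [0.5536, -0.0489, 0.1975]
ee_rot: [180.0, -0.0, 52.5]
force: [0.7, 0.2, 5.1]
grip_width: 0.0226
grip_force: 59.8
```

move_arm([
  [[0, 0, 0, 0, 0, 0.0004, 5], [0, 0, 0, 0, 0, 0.0008, 5], [0, 0, 0, 0, 0, 0.0011, 5]],
])

```text
t: 25.15
ee_pos: [0.5537, -0.0489, 0.1966]
ee_rot: [180.0, -0.0, 52.5]
force: [-0.7, -1.9, 4.7]
grip_width: 0.0225
grip_force: 59.8
```

move_arm([
  [[0, 0, 0, 0, 0, 0.0004, 5], [0, 0, 0, 0, 0, 0.0008, 5], [0, 0, 0, 0, 0, 0.0011, 5]],
])

```text
t: 25.45
ee_pos: [0.5537, -0.0489, 0.196]
ee_rot: [180.0, -0.0, 52.5]
force: [-1.9, 1.0, 12.7]
grip_width: 0.0229
grip_force: 60.5
```

The force jumped to 12.7 N at z 0.196, so the tablets have bottomed out. Reading it once more while holding.

```bash
python3 - <<'E'
from h import *
F=[]
for _ in range(4):
    read_camera("wrist");o=r.get_obs();F.append(o["force"][2])
print(np.round(F,2),o["ee_pos"].round(5))
E
```

```text
[9.38 8.91 8.89 9.27] [ 0.55375 -0.04887  0.19607]
```

move_arm([
  [[0, 0, 0, 0, 0, 0.0001, 5], [0, 0, 0, 0, 0, 0.0002, 5], [0, 0, 0, 0, 0, 0.0002, 5]],
])

```text
t: 25.95
ee_pos: [0.5538, -0.0489, 0.196]
ee_rot: [180.0, -0.0, 52.5]
force: [-1.2, 0.1, 12.1]
grip_width: 0.0225
grip_force: 60.5
```

move_arm([
  [[0, 0, 0, 0, 0, 0.0001, 5], [0, 0, 0, 0, 0, 0.0002, 5], [0, 0, 0, 0, 0, 0.00025, 5], [0, 0, 0, 0, 0, 0.00025, 5]],
])

```text
t: 26.35
ee_pos: [0.5538, -0.0489, 0.196]
ee_rot: [180.0, -0.0, 52.5]
force: [-2.5, 0.6, 14.7]
grip_width: 0.0228
grip_force: 60.8
```

```bash
python3 - <<'E'
from h import *
F=[]
for _ in range(4):
    read_camera("wrist");o=r.get_obs();F.append(o["force"][2])
print(np.round(F,2),o["ee_pos"].round(5))
E
```

```text
[14.76 14.35 13.73 15.06] [ 0.55383 -0.04888  0.19599]
```

move_arm([
  [[0, 0, 0, 0, 0, 0.0001, 5], [0, 0, 0, 0, 0, 0.0001, 5], [0, 0, 0, 0, 0, 0.0001, 5], [0, 0, 0, 0, 0, 0.0001, 5], [0, 0, 0, 0, 0, 0.0001, 5], [0, 0, 0, 0, 0, 0.0001, 5], [0, 0, 0, 0, 0, 0.0001, 5], [0, 0, 0, 0, 0, 0.0001, 5], [0, 0, 0, 0, 0, 0.0001, 5]],
])

```text
t: 27.45
ee_pos: [0.5539, -0.0489, 0.196]
ee_rot: [180.0, -0.0, 52.5]
force: [-1.9, 1.2, 15.8]
grip_width: 0.0226
grip_force: 60.9
```

```bash
python3 - <<'E'
from h import *
F=[]
for _ in range(4):
    read_camera("wrist");o=r.get_obs();F.append(o["force"][2])
print(np.round(F,2),o["ee_pos"].round(5),o["t"])
E
```

```text
[16.61 15.23 15.15 15.36] [ 0.55385 -0.04888  0.196  ] 27.65
```

The tablets took about 16.5 N for over a second. Now I'll ease off, release and retreat.

move_arm([
  [[0, 0, 0, 0, 0, -0.0003, 5], [0, 0, 0, 0, 0, -0.0006, 5], [0, 0, 0, 0, 0, -0.0007, 5], [0, 0, 0, 0, 0, -0.0007, 5], [0, 0, 0, 0, 0, -0.0007, 50], [0, 0, 0, 0, 0, -0.0007, 70], [0, 0, 0, 0, 0, -0.0007, 70], [0, 0, 0, 0, 0, -0.0007, 70], [0, 0, 0, 0, 0, -0.0007, 70], [0, 0, 0, 0, 0, -0.02, 70], [0, 0, 0, 0, 0, -0.06, 70], [0, 0, 0, 0, 0, -0.1, 70], [0, 0, 0, 0, 0, -0.15, 70], [0, 0, 0, 0, 0, -0.18, 70], [0, 0, 0, 0, 0, -0.18, 70], [0, 0, 0, 0, 0, -0.18, 70]],
])

```text
t: 29.25
ee_pos: [0.5536, -0.0489, 0.3393]
ee_rot: [180.0, -0.0, 52.5]
force: [-0.6, 0.6, -0.8]
grip_width: 0.0597
grip_force: 0.0
```

```bash
python3 - <<'E'
from h import *
s=read_camera("scene");o=r.get_obs();print(o["ee_pos"],o["force"])
cv2.imwrite("pics/end.png",cv2.resize(s["frame"][140:320,160:400],(800,600),interpolation=2))
P=pts(s,(280,120,340,240),.153,.3)
P=P[np.hypot(P[:,2]-.554,P[:,3]+.048)<.03];print(P[:,2:].max(0))
for a in(.16,.18,.2):q=P[(P[:,4]>=a)&(P[:,4]<a+.02)];print(a,len(q),q[:,2:].mean(0).round(4))
E
```

```text
[ 0.55319562 -0.04879876  0.33854354] [-0.10272687  0.26186397 -0.45530716]
[ 0.56977733 -0.03426488  0.24110171]
0.16 66 [ 0.5621 -0.0416  0.1697]
0.18 72 [ 0.562  -0.0416  0.1901]
0.2 69 [ 0.5619 -0.0415  0.21  ]
```

View pics/end.png

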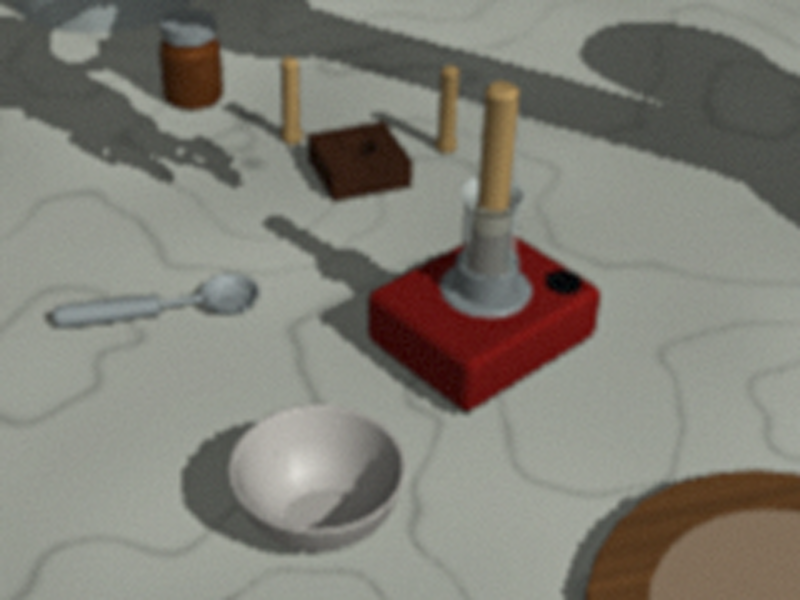

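The pusher stands upright in the tube, and the gripper is clear of it. The bowl, jar and spoon haven't moved, so I'm handing it in.

```bash
python3 -c "
from bench import r
print(r.job_done())"
```

```text
the job is handed in; nothing more can be done
None
```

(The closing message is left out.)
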